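# Scan the laptop battery's barcode at the repair bench

### The job

Book in the battery of the opened laptop: pick up the hand scanner from its round charging pad and hold it upright and still for two seconds about 7 cm above the middle of the barcode label on the laptop's battery, with its foot's long side along the label's long side. Do not scan the like label on the cardboard carton or shift the carton. Then stand the scanner back upright on the middle of the charging pad, letting go only once it stands there.

Things in the scene. Friction and masses are not known exactly. Their poses are not given: they have to be found in the camera images.
- scanner_center (a point): Grey hand scanner, 0.2 kg, 120 mm tall, loose, upright on the pad. Foot 40 (its x) x 60 (y) x 30 mm high, then (above 41 mm) a slim handle 26 (x) x 36 (y) mm: grip it across x, 10 to 20 mm above this point. The window in the foot's underside looks straight down the axis; scan line along y, either way round. Point: on the axis, half-way up, 60 mm above the underside; z up.
- battery_label (a point): Target: white barcode label, 26 (x) x 64 mm (y, long side), flat on the middle cell of the battery (three black cells along the edge next to the robot) of the opened, fixed laptop base (aluminium, 210 x 300 mm, 13 mm high). Point: middle of the label's face, 14 mm above the table; z up.
- pad_top (a point): Round white charging pad, fixed, 130 mm across, 12 mm high, grey disc on top. Point: middle of its upper face, 12 mm above the table. A bottle (34 mm across, 85 mm tall) stands about 110 mm from the middle, beyond it to the left; a phone (8 mm thick) lies on the robot's side.
- carton_label (a point): Not to be scanned: a like label on top of a loose cardboard carton, 80 x 120 x 35 mm, lying beyond the pad. Point: middle of the label's face, 36 mm above the table.
Mind the look-alikes: they are no part of the job. Of the things that look like the part that bears pad_top, the smallest one is meant.

How it is judged:
By the outcome, as a careful person would: the job done as asked, in the order asked, and still so for the second after the job is handed in, with the robot touching nothing.
It also fails if it takes over 51 s, if anything falls off the work surface, if the arm or the gripper's body presses on something with over 40 N, if the wrist force passes 120 N, or if a joint passes its speed limit or range.

### The arm

A 6-joint arm with a two-finger parallel gripper is mounted at the origin on the work surface. World frame = base frame: x ahead of the robot, y to its left, z up, the work surface at z = 0. Lengths are in m, angles in rad, forces in N, time in s.
With the tool pointing down it reaches from about 0.35 to 0.85 m from the base axis. Payload 8.1 kg.
Tool frame: the origin (TCP) lies on the mounting face of the last link; the fingertips stand 186 mm ahead of it and the grasp point (between the pads) lies 167 mm ahead of it; z points along the fingers, x is the direction in which the jaws open and shut, and the axes are right-handed (so a half turn about z gives the same grasp; the last joint's range is limited). The gripper opens to 93 mm and grips with 3 to 60 N. Pads are 15 mm wide; open, the fingers measure 128 mm over their backs; the gripper's body (75 mm by 188 mm) begins 65 mm behind the grasp point.
Start: joints at [-1.381, 0.13, 1.488, -0, 1.523, -0.085], TCP at [0.163, -0.577, 0.405] pointing down, gripper open.
Joint ranges: [-2.96, 2.96], [-0.89, 2.26], [0.02, 2.5], [-1.34, 4.48], [0, 2.73], [-2.66, 2.66]. Speed limits (rad/s): [2.39, 2.39, 2.79, 3.14, 3.14, 3.14].

### API

Orientations are given as a rotation vector (axis times angle).
In Python, from plant import bot gives the robot as it stands.
- The arm moves only by the shell command python3 -m pendant 'ROWS' [OPENING] [FORCE]. ROWS is JSON, a list of rows, each an object with "xyz": the shift along the tool's x, y, z in cm, a list of three; "dr": the turn, a rotation vector about the tool's x, y, z in rad, a list of three. In form: [{"xyz": [tx, ty, tz], "dr": [rx, ry, rz]}, ...]. A call has 1 to 12 rows; each row is the pose to reach, as a shift and turn from the pose measured when the call began, along the tool's axes at that moment; what a row does not reach only later rows make up. A row lasts 1/8 s, in which the tool goes at most 62.5 mm and 10.7 degrees, less where a joint would pass 70% of its speed; a pose out of reach is approached as far as the arm can. A call with a gripper value outside its range is refused whole. OPENING is the finger opening in cm, from 0 to 9.3, set as the call begins (- or left out, the last holds). The fingers move at their own pace and stop on an object; FORCE is the grip in N (left out, the last holds). Time passes only in rows, so rows that repeat a pose let the fingers close. It gives the time, the measured TCP pose, the force and the opening at its end, in the units of the state.
- bot.get_state(): the state, without advancing time (a new reading comes with each control period).
- bot.camera(name): name is "scene" or "top"; returns a dict with "image" (480x640x3 uint8, red, green, blue), "fov_y" (degrees; the focal length in pixels is half the picture's height over the tangent of half this angle, whatever the lens; pixels are square), "cx", "cy" (the principal point, pixels), "R" (3x3) and "t" (3): a world point X has camera coordinates R X + t. Camera axes: x right, y down, z forward; pixel columns grow to the right and rows downward; lengths in m; the calibration is good to about 2 mm. A picture is of the moment at which its call begins. There is no depth.
- bot.sign_off(): hands the job in, once; it reports no verdict.
The state is a dict: "clock": time; "joint_pos": joint angles; "joint_velocities": joint speeds; "tau": joint torques, N m; "eef_pos": TCP position; "ee_rot": TCP orientation; "force": force on the tool from outside, world axes, zero at the start; "wrist_torque": the same for the moment, N m; "finger_gap": finger opening in m.
Only numpy, scipy, OpenCV 4.12 (cv2) and the standard library are available. Lean on these libraries where they do the work, as an engineer would, in place of code of your own. Each camera call takes 0.05 s, during which the arm holds its last target. There are 200 camera calls.

## Working session

There is one attempt and no reset: what is moved stays moved. The work goes in short steps, Python scripts to look and compute and a shell command to move; the robot and the scene stay as the last step left them, time stands still between calls to the robot, and variables do not carry over. Pictures are saved under pics/ and viewed, about 8 in all and at most 12, crops included, and the job is handed in when it is done.

```bash
mkdir -p pics
cat > h.py <<'E'
import numpy as np, cv2
from plant import bot
from scipy.spatial.transform import Rotation as Ro
def snap(n,f):
    c=bot.camera(n); cv2.imwrite(f'pics/{f}.png',c['image'][:,:,::-1]); np.savez(f'pics/{f}.npz',**{k:np.array(v) for k,v in c.items()}); return c
def K(c):
    f=240/np.tan(np.radians(float(c['fov_y']))/2); return np.array([[f,0,float(c['cx'])],[0,f,float(c['cy'])],[0,0,1]])
def ray(c,uv,z):
    R=np.array(c['R']);t=np.array(c['t']);d=R.T@np.linalg.solve(K(c),[uv[0],uv[1],1]);o=-R.T@t
    return o+d*(z-o[2])/d[2]
def proj(c,X):
    p=K(c)@(np.array(c['R'])@np.array(X)+np.array(c['t'])); return p[:2]/p[2]
E
python3 - <<'E'
from h import *
s=bot.get_state(); print(s)
for n in('scene','top'):
    c=snap(n,n+'0'); print(n,c['fov_y'],c['cx'],c['cy'],-c['R'].T@c['t'],[k for k in c])
E
```

```text
{'clock': 0.0, 'joint_pos': array([-1.38139124e+00,  1.31148368e-01,  1.48926429e+00,  1.70438723e-05,
        1.52297566e+00, -8.53956245e-02]), 'joint_velocities': array([-0.00054829, -0.00230397, -0.00102109, -0.00145349,  0.00118287,
        0.00027915]), 'tau': array([-3.41966545e-03, -5.59835887e+01, -4.91759992e+01,  7.65947462e-02,
        3.54166771e-02, -1.35723490e-04]), 'eef_pos': array([ 0.16279832, -0.57726116,  0.40370301]), 'ee_rot': array([-2.50380289e+00,  1.89550541e+00,  2.07675690e-03]), 'force': array([ 0.3036733 , -0.51805956, -0.17504039]), 'wrist_torque': array([-0.00108031, -0.01793468,  0.01110564]), 'finger_gap': 0.09323623349289395}
scene 43.96694141524649 312.2776419765177 254.4496562039268 [1.08088534 0.63726325 0.97416528] ['image', 'fov_y', 'cx', 'cy', 'R', 't']
top 51.900287287265556 322.70301381015514 241.81640460150402 [ 0.36740189 -0.16711462  1.19149895] ['image', 'fov_y', 'cx', 'cy', 'R', 't']
```

View pics/top0.png

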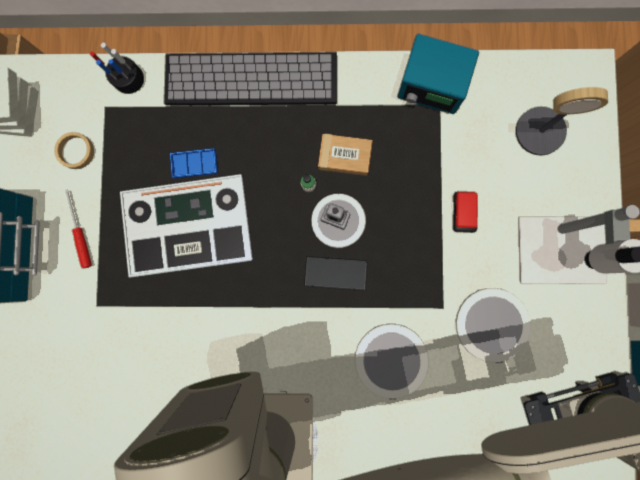

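View pics/scene0.png

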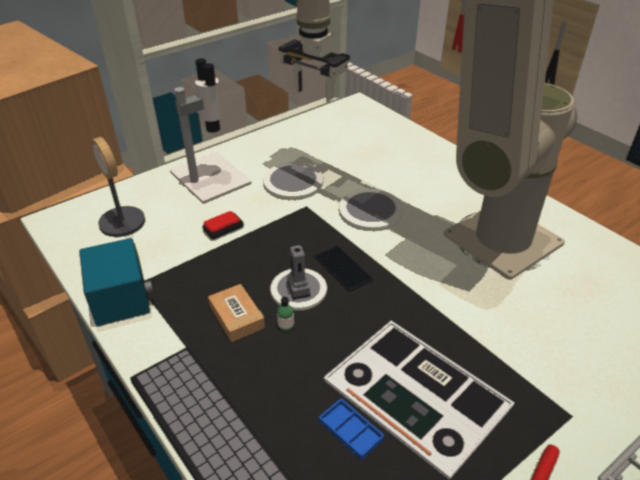

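Top view: the pad candidates are the round white discs at (339,220), (391,360) and (493,325). The one at (339,220) is the smallest and carries the scanner, with the bottle, phone and carton around it, so that one is meant. The battery label is at (188,249) and the carton label at (345,153). Next I'll measure and check with crops.

Run:
```python
from h import *
T=dict(np.load('pics/top0.npz'));S=dict(np.load('pics/scene0.npz'))
def white(c,box,thr,close=0):
    u0,v0,u1,v1=box;g=c['image'][v0:v1,u0:u1].min(2);m=(g>thr).astype(np.uint8)
    if close:m=cv2.morphologyEx(m,cv2.MORPH_CLOSE,np.ones((close,close)))
    k=max(cv2.findContours(m,cv2.RETR_EXTERNAL,cv2.CHAIN_APPROX_NONE)[0],key=cv2.contourArea)
    return (k.reshape(-1,2)+[u0,v0]).astype(np.float32)
def onplane(c,k,z): return np.array([ray(c,p,z) for p in k],np.float32)
for n,c,pb,lb in(('top',T,(305,188,373,252),(172,240,204,258)),('scene',S,(262,262,335,312),(412,352,456,392))):
    k=onplane(c,white(c,pb,150,5),.012); hull=cv2.convexHull(k[:,:2]); print(n,'pad minEnc',cv2.minEnclosingCircle(hull),cv2.fitEllipse(hull))
    k=onplane(c,white(c,lb,130,5),.014); print(n,'label',cv2.minAreaRect(k[:,:2]))
for z,b in((0,(360,322,425,400)),(0,(455,285,530,365))):
    k=onplane(T,white(T,b,90,5),.012);print('other',cv2.minEnclosingCircle(cv2.convexHull(k[:,:2])))
a=cv2.resize(T['image'][180:260,295:385],None,fx=6,fy=6,interpolation=2)
b=cv2.resize(S['image'][235:315,255:345],None,fx=6,fy=6,interpolation=2)
cv2.imwrite('pics/crop1.png',cv2.resize(np.hstack([a,b])[:,:,::-1],(800,356)))
a=cv2.resize(T['image'][225:275,160:220],None,fx=6.66,fy=6.66,interpolation=2)
cv2.imwrite('pics/crop2.png',a[:,:,::-1])
```

```text
Traceback (most recent call last):
cv2.error: OpenCV(4.12.0) /io/opencv/modules/imgproc/src/convhull.cpp:143: error: (-215:Assertion failed) total >= 0 && (depth == CV_32F || depth == CV_32S) in function 'convexHull'
```

```bash
cat > m.py <<'E'
from h import *
T=dict(np.load('pics/top0.npz'));S=dict(np.load('pics/scene0.npz'))
def white(c,box,thr,close=0):
    u0,v0,u1,v1=box;g=c['image'][v0:v1,u0:u1].min(2);m=(g>thr).astype(np.uint8)
    if close:m=cv2.morphologyEx(m,cv2.MORPH_CLOSE,np.ones((close,close)))
    k=max(cv2.findContours(m,cv2.RETR_EXTERNAL,cv2.CHAIN_APPROX_NONE)[0],key=cv2.contourArea)
    return (k.reshape(-1,2)+[u0,v0]).astype(np.float32)
def onplane(c,k,z): return np.array([ray(c,p,z)[:2] for p in k]).astype(np.float32)
if __name__=='__main__':
  for n,c,pb,lb in(('top',T,(305,188,373,252),(172,240,204,258)),('scene',S,(262,262,335,312),(412,352,456,392))):
    k=onplane(c,white(c,pb,150,5),.012); hull=cv2.convexHull(k); print(n,'pad',cv2.minEnclosingCircle(hull),cv2.fitEllipse(hull))
    k=onplane(c,white(c,lb,130,5),.014); print(n,'label',cv2.minAreaRect(k))
  for b in((360,322,425,400),(455,285,530,365)):
    k=onplane(T,white(T,b,90,5),.012);print('other',cv2.minEnclosingCircle(cv2.convexHull(k)))
  a=cv2.resize(T['image'][180:260,295:385],None,fx=6,fy=6,interpolation=2)
  b=cv2.resize(S['image'][235:315,255:345],None,fx=6,fy=6,interpolation=2)
  cv2.imwrite('pics/crop1.png',cv2.resize(np.hstack([a,b])[:,:,::-1],(800,356)))
  a=cv2.resize(T['image'][225:275,160:220],None,fx=6.66,fy=6.66,interpolation=2)
  cv2.imwrite('pics/crop2.png',a[:,:,::-1])
E
python3 m.py
```

```text
top pad ((0.5205520391464233, -0.1676723212003708), 0.06464284658432007) ((0.5206183195114136, -0.16797654330730438), (0.1274983286857605, 0.1282489150762558), 105.78976440429688)
top label ((0.4520443081855774, 0.19591368734836578), (0.03294222429394722, 0.07193934917449951), 13.476099967956543)
scene pad ((0.5155948400497437, -0.16107121109962463), 0.06404890865087509) ((0.5126603245735168, -0.15834373235702515), (0.10430221259593964, 0.12383119016885757), 133.8440399169922)
scene label ((0.449762225151062, 0.19631169736385345), (0.026752134785056114, 0.06340694427490234), 8.502887725830078)
other ((0.18916615843772888, -0.2951645255088806), 0.11704814434051514)
other ((0.2740454375743866, -0.5294116735458374), 0.12764772772789001)
```

View pics/crop1.png

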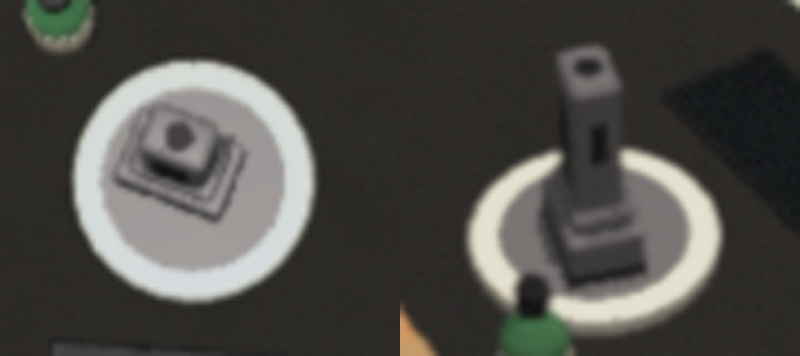

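View pics/crop2.png

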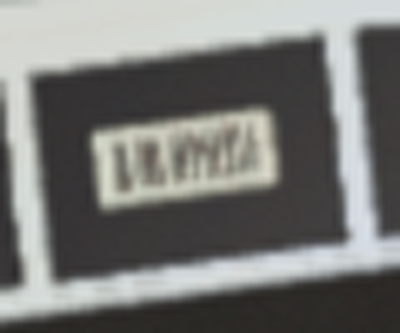

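Crop 1 confirms it: the scanner stands on the small pad, a bit off-centre. Its foot corners in the left crop are (117,180), (220,218) and (246,145). The handle-top centre is at (178,138) on the left and (188,66) on the right. In crop 2 the label corners are (93,130), (268,108), (278,183) and (103,208).

Run:
```python
from m import *
s=400/90
A=lambda u,v,o,k:np.array([(u+.5)/k-.5+o[0],(v+.5)/k-.5+o[1]])
t=lambda u,v:A(u,v,(295,180),s); sc=lambda u,v:A(u,v,(255,235),s)
print('handle top T',ray(T,t(178,138),.132),'S',ray(S,sc(188,66),.132))
for z in(.012,.042):
  P=[ray(T,t(*p),z)[:2] for p in((117,180),(220,218),(246,145))]
  print('foot',z,(P[0]+P[2])/2,np.linalg.norm(P[1]-P[0]),np.linalg.norm(P[2]-P[1]),'yaw',np.degrees(np.arctan2(-(P[0]-P[1])[0],(P[0]-P[1])[1])),np.degrees(np.arctan2((P[2]-P[1])[1],(P[2]-P[1])[0])))
L=[ray(T,A(*p,(160,225),400/60),.014)[:2] for p in((93,130),(268,108),(278,183),(103,208))]
d=L[0]-L[1]+L[3]-L[2];print('label T',np.mean(L,0),np.degrees(np.arctan2(-d[0],d[1])),np.linalg.norm(d)/2)
# pad ellipses in scene: inner grey disc+ white ring, project pad circle from top estimate onto scene
C=[.5206,-.168]
a=np.linspace(0,2*np.pi,60)
im=S['image'].copy()[:,:,::-1].copy();imt=T['image'][:,:,::-1].copy()
for i,c in((im,S),(imt,T)):
  big=None
o=[]
for c,b in((S,(255,235)),(T,(295,180))):
  i=cv2.resize(c['image'][b[1]:b[1]+80,b[0]:b[0]+90],None,fx=6,fy=6,interpolation=2)[:,:,::-1].copy()
  pts=np.array([proj(c,[C[0]+.065*np.cos(x),C[1]+.065*np.sin(x),.012]) for x in a])
  cv2.polylines(i,[np.int32((pts-b+.5)*6)],True,(0,0,255),1);o.append(i)
cv2.imwrite('pics/chk.png',cv2.resize(np.hstack(o),(800,356)))
s=bot.get_state();print(Ro.from_rotvec(s['ee_rot']).as_matrix().round(3))
```

```text
handle top T [ 0.52531702 -0.16069199  0.132     ] S [ 0.52412499 -0.16112541  0.132     ]
foot 0.012 [ 0.52979241 -0.16187454] 0.0595409640061416 0.042235493814441374 yaw -20.36903618676823 -19.489279284019258
foot 0.042 [ 0.52566209 -0.16200782] 0.05802656764284924 0.04116125393099156 yaw -20.369036186768177 -19.489279284019325
label T [0.45188504 0.19540127] 7.704027468897756 0.06429179325171835
[[ 0.271 -0.962 -0.   ]
 [-0.962 -0.271  0.002]
 [-0.002 -0.    -1.   ]]
```

View pics/chk.png

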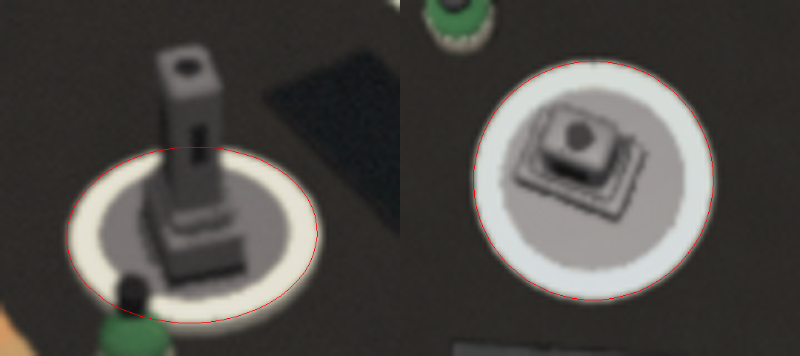

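```bash
cat > go.py <<'E'
import sys
from h import *
def go(x,y,z,yaw):  # grasp-point target, tool-x world angle deg
    s=bot.get_state(); R=Ro.from_rotvec(s['ee_rot']); a=np.radians(yaw)
    Rt=Ro.from_matrix(np.array([[np.cos(a),np.sin(a),0],[np.sin(a),-np.cos(a),0],[0,0,-1]]))
    d=R.inv().apply(np.array([x,y,z+.167])-s['eef_pos'])*100
    print('clk',s['clock'],'xyz',d.round(2),'dr',(R.inv()*Rt).as_rotvec().round(3),'F',s['force'].round(1),'gap',round(s['finger_gap'],4),'gp',(s['eef_pos']+R.apply([0,0,.167])).round(4))
if __name__=='__main__': go(*map(float,sys.argv[1:]))
E
python3 go.py .525 -.161 .23 -20
```

```text
clk 0.1 xyz [-30.24 -46.16   0.73] dr [-0.001  0.001 -0.947] F [-0.4  0.2 -0.3] gap 0.0928 gp [ 0.1627 -0.577   0.2368]
```

```bash
python3 -m pendant '[{"xyz":[-3,-4.6,0],"dr":[0,0,-0.1]},{"xyz":[-6,-9.2,0],"dr":[0,0,-0.2]},{"xyz":[-9,-13.8,0],"dr":[0,0,-0.3]},{"xyz":[-12,-18.4,0],"dr":[0,0,-0.4]},{"xyz":[-15,-23,0],"dr":[0,0,-0.5]},{"xyz":[-18,-27.6,0],"dr":[0,0,-0.6]},{"xyz":[-21,-32.2,0],"dr":[0,0,-0.7]},{"xyz":[-24,-36.8,0],"dr":[0,0,-0.8]},{"xyz":[-27,-41.4,0],"dr":[0,0,-0.9]},{"xyz":[-30.2,-46.2,0],"dr":[0,0,-0.947]},{"xyz":[-30.2,-46.2,0],"dr":[0,0,-0.947]},{"xyz":[-30.2,-46.2,0],"dr":[0,0,-0.947]}]' 9 && python3 go.py .525 -.161 .088 -20
```

```text
clock: 1.6
eef_pos: [0.5253, -0.1612, 0.4038]
ee_rot: [-3.093, 0.544, 0.003]
force: [-0.4, 0.7, 0.1]
finger_gap: 0.0902
clk 1.6 xyz [-1.000e-02  1.000e-02  1.488e+01] dr [-0.001  0.002  0.001] F [-0.4  0.7  0.1] gap 0.0902 gp [ 0.5251 -0.1609  0.2368]
```

```bash
python3 -m pendant '[{"xyz":[0,0,3],"dr":[0,0,0]},{"xyz":[0,0,6],"dr":[0,0,0]},{"xyz":[0,0,9],"dr":[0,0,0]},{"xyz":[0,0,11],"dr":[0,0,0]},{"xyz":[0,0,13],"dr":[0,0,0]},{"xyz":[0,0,14.8],"dr":[0,0,0]},{"xyz":[0,0,14.8],"dr":[0,0,0]},{"xyz":[0,0,14.8],"dr":[0,0,0]}]' 7
python3 - <<'E'
from go import *
go(.525,-.161,.088,-20)
s=snap('scene','scene1')
cv2.imwrite('pics/c3.png',cv2.resize(s['image'][180:330,220:370],None,fx=4,fy=4,interpolation=2)[:,:,::-1])
E
```

```text
clock: 2.6
eef_pos: [0.5255, -0.1611, 0.2565]
ee_rot: [-3.093, 0.544, 0.001]
force: [0.6, -0.4, 0.2]
finger_gap: 0.0701
clk 2.6 xyz [-0.05  0.01  0.15] dr [-0.001  0.001  0.001] F [ 0.6 -0.4  0.2] gap 0.0701 gp [ 0.5254 -0.1609  0.0895]
```

View pics/c3.png

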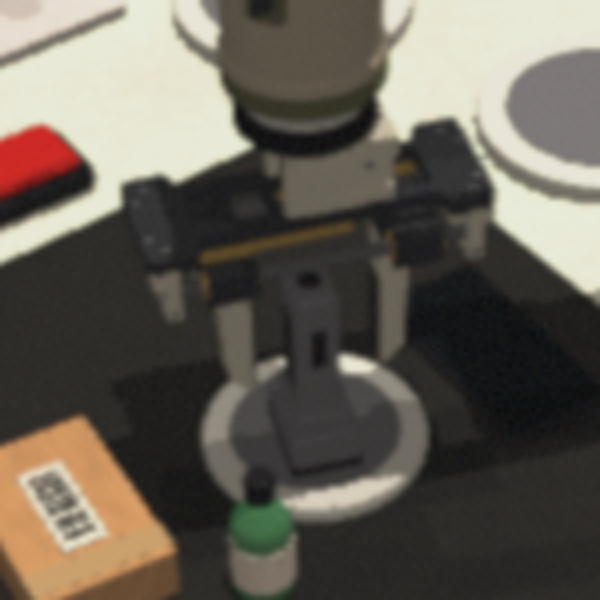

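The fingers straddle the handle evenly at crop (237,340) and (395,310), and nothing is touched. Closing now.

```bash
python3 -m pendant '[{"xyz":[0,0,0.2],"dr":[0,0,0]},{"xyz":[0,0,0.2],"dr":[0,0,0]},{"xyz":[0,0,0.2],"dr":[0,0,0]},{"xyz":[0,0,0.2],"dr":[0,0,0]},{"xyz":[0,0,0.2],"dr":[0,0,0]},{"xyz":[0,0,0.2],"dr":[0,0,0]},{"xyz":[0,0,0.2],"dr":[0,0,0]},{"xyz":[0,0,0.2],"dr":[0,0,0]},{"xyz":[0,0,0.2],"dr":[0,0,0]},{"xyz":[0,0,0.2],"dr":[0,0,0]}]' 0 25 && python3 go.py .525 -.161 .18 -20
```

```text
clock: 3.9
eef_pos: [0.5257, -0.1611, 0.2548]
ee_rot: [-3.093, 0.544, 0.0]
force: [1.2, 0.7, -1.2]
finger_gap: 0.026
clk 3.9 xyz [-0.07  0.01 -9.22] dr [-0.001  0.     0.001] F [ 1.2  0.7 -1.2] gap 0.026 gp [ 0.5257 -0.1609  0.0878]
```

```bash
python3 -m pendant '[{"xyz":[0,0,-0.5],"dr":[0,0,0]},{"xyz":[0,0,-1.5],"dr":[0,0,0]},{"xyz":[0,0,-3],"dr":[0,0,0]},{"xyz":[0,0,-5],"dr":[0,0,0]},{"xyz":[0,0,-7],"dr":[0,0,0]},{"xyz":[0,0,-9],"dr":[0,0,0]},{"xyz":[0,0,-10],"dr":[0,0,0]},{"xyz":[0,0,-10],"dr":[0,0,0]},{"xyz":[0,0,-10],"dr":[0,0,0]}]'
python3 - <<'E'
from go import *
go(.451,.196,.16,8)
t=snap('top','top2');s=snap('scene','scene2')
a=cv2.resize(s['image'][170:320,220:370],(500,500),interpolation=2);b=cv2.resize(t['image'][150:270,290:362],(300,500),interpolation=2)
cv2.imwrite('pics/c4.png',np.hstack([a,b])[:,:,::-1])
E
```

```text
clock: 5.03
eef_pos: [0.5254, -0.1611, 0.3539]
ee_rot: [-3.093, 0.544, 0.002]
force: [0.3, 0.1, -3.1]
finger_gap: 0.0259
clk 5.025 xyz [-19.17 -31.02   2.76] dr [-0.001  0.001 -0.488] F [ 0.3  0.1 -3.1] gap 0.0259 gp [ 0.5252 -0.1608  0.1869]
```

View pics/c4.png

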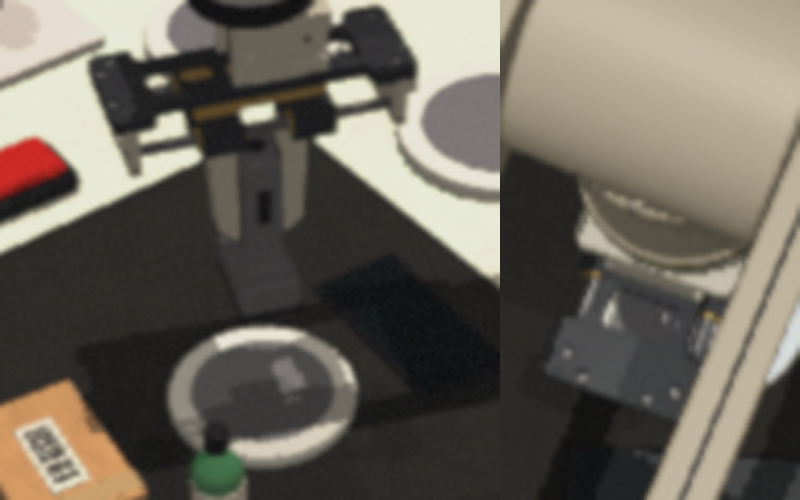

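The scanner is held upright and off the pad. Carrying it to the label.

```bash
python3 -m pendant '[{"xyz":[-0.8,-1.2,0],"dr":[0,0,-0.02]},{"xyz":[-2.4,-3.9,0],"dr":[0,0,-0.06]},{"xyz":[-4.6,-7.4,0],"dr":[0,0,-0.12]},{"xyz":[-6.9,-11.2,0],"dr":[0,0,-0.18]},{"xyz":[-9.2,-14.9,0],"dr":[0,0,-0.24]},{"xyz":[-11.5,-18.6,0],"dr":[0,0,-0.3]},{"xyz":[-13.8,-22.3,0],"dr":[0,0,-0.36]},{"xyz":[-16,-26,0],"dr":[0,0,-0.42]},{"xyz":[-17.8,-29,1],"dr":[0,0,-0.46]},{"xyz":[-18.9,-30.5,2],"dr":[0,0,-0.488]},{"xyz":[-19.2,-31,2.7],"dr":[0,0,-0.488]},{"xyz":[-19.2,-31,2.7],"dr":[0,0,-0.488]}]'
python3 - <<'E'
from go import *
go(.451,.196,.16,8)
t=snap('top','top3');s=snap('scene','scene3')
a=cv2.resize(s['image'][250:400,350:500],(500,500),interpolation=2);b=cv2.resize(t['image'][190:310,150:222],(300,500),interpolation=2)
cv2.imwrite('pics/c5.png',np.hstack([a,b])[:,:,::-1])
E
```

```text
clock: 6.62
eef_pos: [0.4501, 0.196, 0.3266]
ee_rot: [-3.133, -0.22, 0.005]
force: [0.1, 0.2, -2.5]
finger_gap: 0.026
clk 6.625 xyz [ 0.09  0.01 -0.04] dr [-0.001  0.003  0.001] F [ 0.1  0.2 -2.5] gap 0.026 gp [0.4495 0.1961 0.1596]
```

View pics/c5.png

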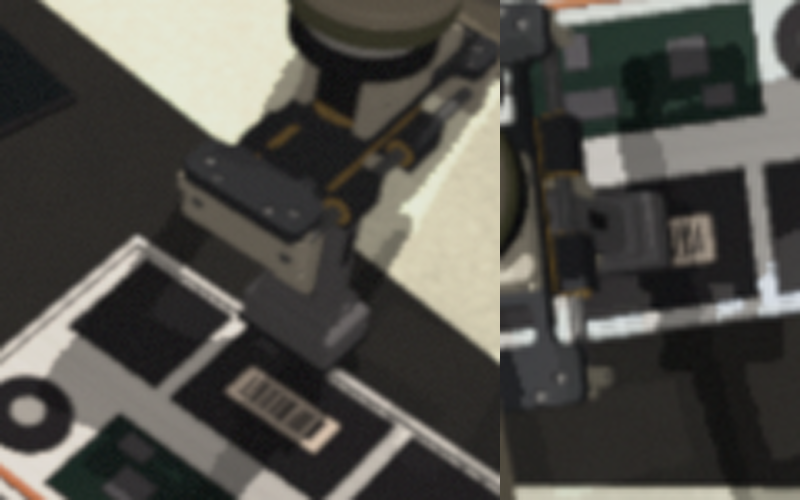

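Run:
```python
from h import *
T=dict(np.load('pics/top3.npz'));S=dict(np.load('pics/scene3.npz'))
p=np.array([.4495,.1961]);a=np.radians(8);ex=np.array([np.cos(a),np.sin(a)]);ey=np.array([-np.sin(a),np.cos(a)])
for nm,c,b,k,off in(('scene',S,(350,250),500/150,0),('top',T,(150,190),500/120,500)):
  for z in(.084,.114):
    print(nm,z,[((proj(c,[*(p+ex*.02*i+ey*.03*j),z])-b+.5)*k+[off,0]).round().tolist() for i,j in((1,1),(1,-1),(-1,-1),(-1,1))])
```

```text
scene 0.084 [[322.0, 382.0], [236.0, 324.0], [277.0, 286.0], [363.0, 342.0]]
scene 0.114 [[330.0, 348.0], [242.0, 290.0], [284.0, 252.0], [371.0, 308.0]]
top 0.084 [[560.0, 211.0], [668.0, 196.0], [676.0, 268.0], [567.0, 283.0]]
top 0.114 [[540.0, 206.0], [651.0, 190.0], [659.0, 265.0], [548.0, 280.0]]
```

```bash
python3 -m pendant '[{"xyz":[0.1,0,0],"dr":[0,0,0]},{"xyz":[0.1,0,0],"dr":[0,0,0]},{"xyz":[0.1,0,0],"dr":[0,0,0]},{"xyz":[0.1,0,0],"dr":[0,0,0]},{"xyz":[0.1,0,0],"dr":[0,0,0]},{"xyz":[0.1,0,0],"dr":[0,0,0]},{"xyz":[0.1,0,0],"dr":[0,0,0]},{"xyz":[0.1,0,0],"dr":[0,0,0]},{"xyz":[0.1,0,0],"dr":[0,0,0]},{"xyz":[0.1,0,0],"dr":[0,0,0]},{"xyz":[0.1,0,0],"dr":[0,0,0]},{"xyz":[0.1,0,0],"dr":[0,0,0]}]' && python3 go.py .451 .196 .16 8
```

```text
clock: 8.22
eef_pos: [0.4517, 0.1955, 0.3276]
ee_rot: [-3.132, -0.218, 0.003]
force: [-0.5, -0.6, -2.6]
finger_gap: 0.026
clk 8.225 xyz [-0.07 -0.06  0.06] dr [-0.002  0.001 -0.001] F [-0.5 -0.6 -2.6] gap 0.026 gp [0.4515 0.1958 0.1606]
```

Run:
```python
from go import *
go(.451,.196,.16,8)
s=bot.get_state(); gp=s['eef_pos']+Ro.from_rotvec(s['ee_rot']).apply([0,0,.167])
p=gp[:2];zc=gp[2]-.0158-.06
a=np.radians(8);ex=np.array([np.cos(a),np.sin(a)]);ey=np.array([-np.sin(a),np.cos(a)])
o=[]
for nm,b in(('scene',(410,310)),('top',(155,215))):
  c=snap(nm,nm+'4');k=400/70
  i=cv2.resize(c['image'][b[1]:b[1]+70,b[0]:b[0]+70],(400,400),interpolation=2)[:,:,::-1]
  i=(255*(i/255.)**.5).astype(np.uint8)
  for z,col in((zc,(0,0,255)),(zc+.03,(0,255,0))):
    q=np.array([proj(c,[*(p+ex*.02*u+ey*.03*v),z]) for u,v in((1,1),(1,-1),(-1,-1),(-1,1))])
    cv2.polylines(i,[np.int32((q-b+.5)*k)],True,col,1)
  o.append(i)
cv2.imwrite('pics/c6.png',np.hstack(o))
```

```text
clk 8.225 xyz [-0.07 -0.06  0.06] dr [-0.002  0.001 -0.001] F [-0.5 -0.6 -2.6] gap 0.026 gp [0.4515 0.1958 0.1606]
```

View pics/c6.png

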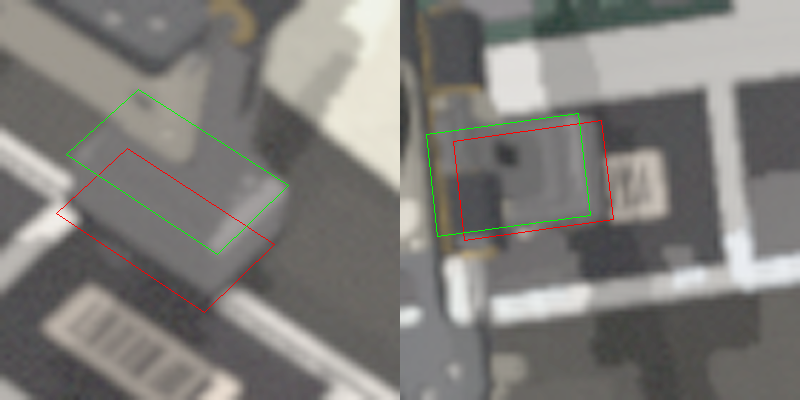

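The predicted foot outlines fit the picture to about 2 mm in both views: scene foot corner at crop (205,310), top-view edge at (605,170). So the scanner is centred over the label. I'll keep holding.

```bash
python3 -m pendant '[{"xyz":[0,0,0],"dr":[0,0,0]},{"xyz":[0,0,0],"dr":[0,0,0]},{"xyz":[0,0,0],"dr":[0,0,0]},{"xyz":[0,0,0],"dr":[0,0,0]},{"xyz":[0,0,0],"dr":[0,0,0]},{"xyz":[0,0,0],"dr":[0,0,0]},{"xyz":[0,0,0],"dr":[0,0,0]},{"xyz":[0,0,0],"dr":[0,0,0]},{"xyz":[0,0,0],"dr":[0,0,0]},{"xyz":[0,0,0],"dr":[0,0,0]},{"xyz":[0,0,0],"dr":[0,0,0]},{"xyz":[0,0,0],"dr":[0,0,0]}]' && python3 -m pendant '[{"xyz":[0,0,0],"dr":[0,0,0]},{"xyz":[0,0,0],"dr":[0,0,0]},{"xyz":[0,0,0],"dr":[0,0,0]},{"xyz":[0,0,0],"dr":[0,0,0]},{"xyz":[0,0,0],"dr":[0,0,0]},{"xyz":[0,0,0],"dr":[0,0,0]},{"xyz":[0,0,0],"dr":[0,0,0]},{"xyz":[0,0,0],"dr":[0,0,0]},{"xyz":[0,0,0],"dr":[0,0,0]},{"xyz":[0,0,0],"dr":[0,0,0]},{"xyz":[0,0,0],"dr":[0,0,0]},{"xyz":[0,0,0],"dr":[0,0,0]}]' && python3 go.py .5205 -.1675 .18 -20
```

```text
clock: 9.82
eef_pos: [0.4517, 0.1955, 0.3276]
ee_rot: [-3.132, -0.218, 0.003]
force: [0.1, 0.3, -3.4]
finger_gap: 0.0259
clock: 11.32
eef_pos: [0.4517, 0.1955, 0.3276]
ee_rot: [-3.132, -0.218, 0.003]
force: [-0.5, 0.5, -2.8]
finger_gap: 0.0261
clk 11.325 xyz [ 1.78 36.9  -2.01] dr [-0.001  0.002  0.488] F [-0.5  0.5 -2.8] gap 0.0261 gp [0.4515 0.1958 0.1606]
```

```bash
python3 -m pendant '[{"xyz":[0,1.2,-1],"dr":[0,0,0.02]},{"xyz":[0.2,4.4,-2],"dr":[0,0,0.06]},{"xyz":[0.4,8.6,-2],"dr":[0,0,0.12]},{"xyz":[0.6,13,-2],"dr":[0,0,0.18]},{"xyz":[0.8,17.4,-2],"dr":[0,0,0.24]},{"xyz":[1,21.8,-2],"dr":[0,0,0.3]},{"xyz":[1.2,26.2,-2],"dr":[0,0,0.36]},{"xyz":[1.5,30.6,-2],"dr":[0,0,0.42]},{"xyz":[1.7,34.2,-2],"dr":[0,0,0.46]},{"xyz":[1.8,36.3,-2],"dr":[0,0,0.488]},{"xyz":[1.8,36.9,-2],"dr":[0,0,0.488]},{"xyz":[1.8,36.9,-2],"dr":[0,0,0.488]}]' && python3 go.py .5205 -.1675 .0878 -20
```

```text
clock: 12.82
eef_pos: [0.5206, -0.1671, 0.3469]
ee_rot: [-3.092, 0.545, 0.004]
force: [-0.3, -0.0, -2.7]
finger_gap: 0.026
clk 12.825 xyz [0.03 0.06 9.21] dr [-0.001  0.003  0.   ] F [-0.3 -0.  -2.7] gap 0.026 gp [ 0.5203 -0.1667  0.1799]
```

```bash
python3 -m pendant '[{"xyz":[0,0.1,1.5],"dr":[0,0.003,0]},{"xyz":[0,0.1,3.5],"dr":[0,0.003,0]},{"xyz":[0,0.1,5.5],"dr":[0,0.003,0]},{"xyz":[0,0.1,7],"dr":[0,0.003,0]},{"xyz":[0,0.1,8],"dr":[0,0.003,0]},{"xyz":[0,0.1,8.5],"dr":[0,0.003,0]},{"xyz":[0,0.1,8.8],"dr":[0,0.003,0]},{"xyz":[0,0.1,8.8],"dr":[0,0.003,0]},{"xyz":[0,0.1,8.8],"dr":[0,0.003,0]}]' && python3 go.py .5205 -.1675 .0878 -20
```

```text
clock: 13.95
eef_pos: [0.5204, -0.168, 0.2596]
ee_rot: [-3.093, 0.545, -0.003]
force: [-0.0, -0.7, -2.6]
finger_gap: 0.0261
clk 13.95 xyz [-0.   -0.05  0.48] dr [-0.001 -0.002  0.   ] F [-0.  -0.7 -2.6] gap 0.0261 gp [ 0.5207 -0.1679  0.0926]
```

```bash
python3 -m pendant '[{"xyz":[0,0,0.1],"dr":[0,0,0]},{"xyz":[0,0,0.2],"dr":[0,0,0]},{"xyz":[0,0,0.3],"dr":[0,0,0]},{"xyz":[0,0,0.4],"dr":[0,0,0]},{"xyz":[0,0,0.45],"dr":[0,0,0]},{"xyz":[0,0,0.45],"dr":[0,0,0]},{"xyz":[0,0,0.45],"dr":[0,0,0]}]' && python3 go.py .5205 -.1675 .0878 -20
```

```text
clock: 14.82
eef_pos: [0.5204, -0.1679, 0.255]
ee_rot: [-3.093, 0.545, -0.003]
force: [-0.7, -0.4, -2.6]
finger_gap: 0.0258
clk 14.825 xyz [-0.   -0.05  0.02] dr [-0.001 -0.001  0.   ] F [-0.7 -0.4 -2.6] gap 0.0258 gp [ 0.5207 -0.1679  0.088 ]
```

```bash
python3 -m pendant '[{"xyz":[0,0,0.05],"dr":[0,0,0]},{"xyz":[0,0,0.1],"dr":[0,0,0]},{"xyz":[0,0,0.1],"dr":[0,0,0]},{"xyz":[0,0,0.1],"dr":[0,0,0]}]'
python3 - <<'E'
from go import *
go(.5205,-.1675,.0878,-20)
s=snap('scene','scene5')
cv2.imwrite('pics/c7.png',cv2.resize(s['image'][220:320,240:350],(770,700),interpolation=2)[100:,:,::-1])
E
```

```text
clock: 15.32
eef_pos: [0.5205, -0.168, 0.2548]
ee_rot: [-3.093, 0.545, -0.003]
force: [-3.0, 1.3, 4.5]
finger_gap: 0.026
clk 15.325 xyz [-0.01 -0.05  0.  ] dr [-0.001 -0.002  0.   ] F [-3.   1.3  4.5] gap 0.026 gp [ 0.5208 -0.168   0.0878]
```

View pics/c7.png

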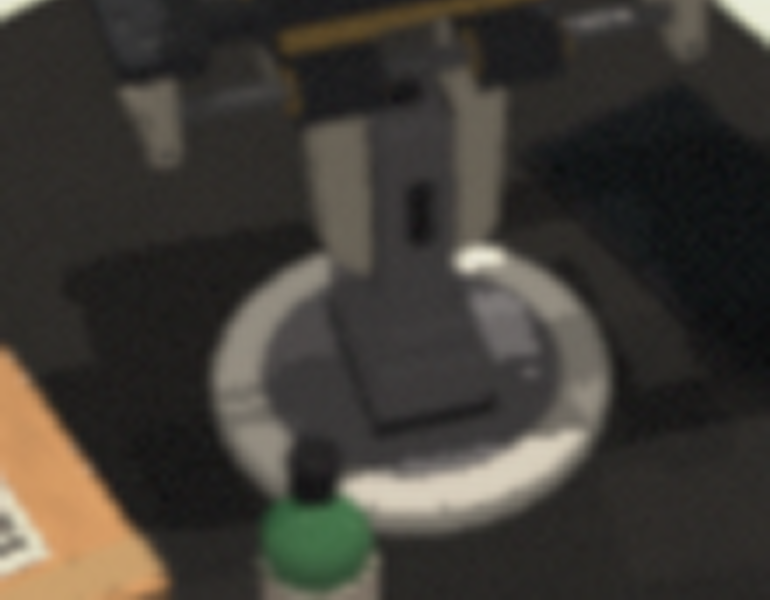

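The scanner stands on the pad, its foot near corner at (385,430) inside the grey disc. The 4.5 N upward force confirms contact. Releasing, then retreating upward.

```bash
python3 -m pendant '[{"xyz":[0,0,0],"dr":[0,0,0]},{"xyz":[0,0,0],"dr":[0,0,0]},{"xyz":[0,0,0],"dr":[0,0,0]},{"xyz":[0,0,0],"dr":[0,0,0]},{"xyz":[0,0,0],"dr":[0,0,0]},{"xyz":[0,0,0],"dr":[0,0,0]},{"xyz":[0,0,0],"dr":[0,0,0]},{"xyz":[0,0,0],"dr":[0,0,0]}]' 7 && python3 -m pendant '[{"xyz":[0,0,-1],"dr":[0,0,0]},{"xyz":[0,0,-3],"dr":[0,0,0]},{"xyz":[0,0,-6],"dr":[0,0,0]},{"xyz":[0,0,-10],"dr":[0,0,0]},{"xyz":[0,0,-14],"dr":[0,0,0]},{"xyz":[0,0,-17],"dr":[0,0,0]},{"xyz":[0,0,-17],"dr":[0,0,0]}]' && python3 -m pendant '[{"xyz":[0,5,0],"dr":[0,0,0]},{"xyz":[0,10,0],"dr":[0,0,0]},{"xyz":[0,15,0],"dr":[0,0,0]},{"xyz":[0,20,0],"dr":[0,0,0]},{"xyz":[0,25,0],"dr":[0,0,0]},{"xyz":[0,30,0],"dr":[0,0,0]},{"xyz":[0,34,0],"dr":[0,0,0]},{"xyz":[0,34,0],"dr":[0,0,0]},{"xyz":[0,34,0],"dr":[0,0,0]}]'
python3 - <<'E'
from go import *
t=snap('top','top6');s=snap('scene','scene6');o=[]
p=np.array([.5208,-.168]);a=np.radians(-20);ex=np.array([np.cos(a),np.sin(a)]);ey=np.array([-np.sin(a),np.cos(a)])
for c,b in((s,(255,235)),(t,(295,160))):
  i=cv2.resize(c['image'][b[1]:b[1]+80,b[0]:b[0]+80],(400,400),interpolation=2)[:,:,::-1].copy()
  q=np.array([proj(c,[*(p+ex*.02*u+ey*.03*v),.042]) for u,v in((1,1),(1,-1),(-1,-1),(-1,1))])
  cv2.polylines(i,[np.int32((q-b+.5)*5)],True,(0,0,255),1);o.append(i)
cv2.imwrite('pics/c8.png',np.hstack(o))
E
```

```text
clock: 16.38
eef_pos: [0.5205, -0.168, 0.2548]
ee_rot: [-3.093, 0.545, -0.003]
force: [-0.8, -0.0, 0.2]
finger_gap: 0.0701
clock: 17.25
eef_pos: [0.5207, -0.1683, 0.4289]
ee_rot: [3.093, -0.545, 0.013]
force: [0.1, -0.2, -0.3]
finger_gap: 0.0699
clock: 18.38
eef_pos: [0.4046, -0.4874, 0.4275]
ee_rot: [-3.093, 0.545, -0.011]
force: [0.0, 0.3, -0.5]
finger_gap: 0.0699
```

View pics/c8.png

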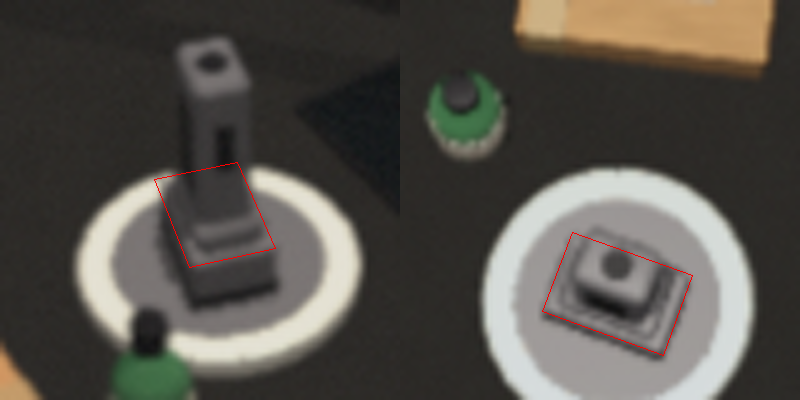

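The scanner stands upright on the pad, its foot outline matching the target to 1–2 mm in both views. The bottle and carton are where they were.

```bash
python3 -c "
from plant import bot
print(bot.sign_off())"
```

```text
the job is handed in; nothing more can be done
None
```

The battery is booked in and the scanner is back on its pad. I handed in at about 18.5 s of the 51 s allowed; no verdict was reported.

- **Scan:** I held the scanner upright over the battery label for more than 4 s, the last 3 s with no measured movement. Its underside was about 7 cm above the label and its long side within about 1° of the label's. It never passed over the carton label.
- **Return:** I set it down on the middle of the small charging pad and let go only after about 4.5 N of upward force showed contact.
- **Last checks:** The final pictures show it upright, within about 2 mm of the pad's middle. The bottle and the part of the carton in view looked unmoved. The gripper is clear of everything.
- **Disagreements:** The first scene-camera fit of the pad was about 1 cm off, because the bottle and the pad's side spoiled the mask. I used the top-camera fit instead, and drawing it over the scene picture confirmed it. The top-camera label mask came out about 7 mm too large, so I measured the label from its corners.

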